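# Complete the breakfast caddy

### The arm

A 6-joint arm with a two-finger parallel gripper is mounted at the origin on the work surface. World frame = base frame: x ahead of the robot, y to its left, z up, the work surface at z = 0. Lengths are in m, angles in rad, forces in N, time in s.
With the tool pointing down it reaches from about 0.35 to 0.975 m from the base axis. Payload 17.4 kg.
Tool frame: the origin (TCP) lies at the very end of the fingers, on their centre line; the grasp point (between the pads) lies 19 mm behind it; z points along the fingers, y is the line along which they close (so a half turn about z gives the same grasp; the last joint's range is limited). The gripper opens to 85 mm and grips with 20 to 120 N. Pads are 22 mm wide; open, the fingers measure 114 mm over their backs; the gripper's body (76 mm by 85 mm) begins 54 mm behind the grasp point. The pads swing forward as they close: fully open they stand 13 mm farther back than shut.
Start: joints at [-1.274, 0.116, 1.442, -0, 1.584, -0.038], TCP at [0.222, -0.638, 0.205] pointing down, gripper open.
Joint ranges: [-2.83, 2.83], [-0.83, 2.19], [0.07, 2.5], [-1.14, 4.28], [0.01, 3], [-2.97, 2.97]. Speed limits (rad/s): [1.89, 1.89, 2.22, 3.14, 3.14, 3.14].

### API

Orientations are given as a rotation vector (axis times angle).
In Python, from plant import r, viewer, job gives the robot as it stands.
- The arm moves only by the tool jog_arm, never from a script. Its argument "moves" is one flat list of numbers, 5 for each row, row after row: the finger opening in mm, from 0 to 85.4, then the shift along the tool's x, y, z in mm, then the turn about the tool's z in degrees. A call has 1 to 20 rows; each row shifts and turns the commanded pose from where the row before left it, along the tool's axes as they then stand; what a row does not reach is not made up. A row lasts 1/12 s, in which the tool goes at most 41.7 mm and 7.16 degrees, less where a joint would pass 70% of its speed; a pose out of reach is approached as far as the arm can. A call with a gripper value outside its range is refused whole. The fingers move at their own pace and stop on an object; the grip force is fixed at half the most. Time passes only in rows, so rows that do not move let the fingers close. It gives the time, the measured TCP pose, the force, the opening and the grip force at its end, in the units of the state.
- r.observe(): the state, without advancing time (a new reading comes with each control period).
- viewer.get_image(name): name is "scene" or "side" or "wrist"; returns the picture (420x560x3 uint8, red, green, blue); there is no depth.
- viewer.calibration(name): a dict with "fovy" (degrees; the focal length in pixels is half the picture's height over the tangent of half this angle, whatever the lens; pixels are square), "cx", "cy" (the principal point, pixels), "cam_to_world" (4x4, takes a point from camera to world coordinates). Camera axes: x right, y up, looking along -z (the intrinsics and any distortion apply to the point x, -y, -z); pixel columns grow to the right and rows downward; lengths in m; the calibration is good to about 2 mm. The wrist camera is an equidistant fisheye: a pixel r from the principal point sees the ray r / f radians off the axis. A picture is of the moment at which its call begins: read the wrist's pose just before it. calibration takes no time and is no camera call; for the wrist camera it gives the pose at the moment of the call.
- job.hand_in(): hands the job in; it is judged then, once.
Trained networks look in the newest picture that a camera, given by its name, has taken for a name from the list of things; names that differ only in an ending like _2 or _b are one class to them, and where a whole thing is asked for, a point or a joint stands for the part that bears it (a point fixed in the world has none). Each returns a list of dicts, best first, with "score" (0 to 1); they miss things now and then, are a little off and sometimes report something else, mostly with a low value. They report only what shows in the picture. A call takes as long as a camera call. They do not tell look-alikes from the thing itself.
- viewer.look_for(query, camera): "xyz" ([x, y, z] in m, in world coordinates, good to about 4 mm: the middle of the surface that is visible of it).
- viewer.mark_of(query, camera): "xyz" ([x, y, z] in m, in world coordinates, good to about 4 mm: a listed point, or the origin of a listed thing).
The state is a dict: "time": time; "q": joint angles; "qd": joint speeds; "tau": joint torques, N m; "ee_pos": TCP position; "tcp_rot": TCP orientation; "ft_force": force on the tool from outside, world axes, zero at the start; "wrist_torque": the same for the moment, N m; "gripper_width": finger opening in m; "gripper_force": force on a finger pad.
Only numpy, scipy, OpenCV 4.12 (cv2) and the standard library are available. Lean on these libraries where they do the work, as an engineer would, in place of code of your own. Each camera call takes 0.05 s, during which the arm holds its last target. There are 200 camera calls.

### The job

The wooden table caddy still lacks its jam jar, which stands in the back row of the steel condiment rack, crowded in by tall things. Stand the two tall things right next to the jar (one beside it, one in front of it) upright on the black rubber mat, lift the jar out and set it gently on the floor of the caddy's empty well while they wait there, then put each tall thing back in the rack on the spot where it stood. Tip nothing over; in the end the third tall thing must also stand where it stood, and the salt and pepper must stay put in their wells.

Things in the scene. Friction and masses are not known exactly. Their poses are not given: they have to be found in the camera images.
- rack: Fixed stainless tray 156 x 156 mm outside, floor 5 mm thick, rim walls 3 mm thick and 22 mm high (a 2.5 mm round bead on top), no dividers. Origin: centre of its underside; x points to its back row, y to the left seen from the robot, z up. It holds a 2 x 2 group of four things standing on its floor, each within about 3 mm (in x and in y) of the spots (+-35, +-35) mm: the jar in one of the two back (+x) spots, the three tall things in the others, any of them anywhere.
- jar: Low jam jar, amber glass with a flat steel screw lid: 65 mm high, body 62 mm in diameter up to 48 mm, lid 61 mm in diameter from there up; 0.21 to 0.36 kg. Origin: centre of its underside, z up. The only low thing in the rack.
- squeeze: Tall white plastic squeeze bottle, 188 mm high: body 54 mm in diameter up to 112 mm, shoulder, straight grey collar 34 mm in diameter from 126 to 160 mm, then a pointed nozzle 20 mm wide at its foot. To be gripped at the collar, about 147 mm up. 0.22 to 0.45 kg. It is round and free to stand at any yaw; origin: centre of its underside, z up.
- oil: Tall green glass oil bottle with a paper band, 186 mm high: body 54 mm in diameter up to 105 mm, sloping shoulder, straight neck 27 mm in diameter from 128 to 168 mm, black flat cap 25 mm in diameter on top. To be gripped at the neck, about 150 mm up. 0.27 to 0.53 kg. It is round and free to stand at any yaw; origin: centre of its underside, z up.
- mill: Tall pale wooden pepper mill, 182 mm high: foot 54 mm in diameter, waisted body up to 50 mm in diameter, steel groove 28 mm in diameter at 120 to 130 mm, cylindrical head 42 mm in diameter between 136 and 162 mm, small steel nut on top. To be gripped at the head, about 150 mm up. 0.21 to 0.42 kg. It is round and free to stand at any yaw; origin: centre of its underside, z up.
- mat: Fixed black ribbed rubber bar mat, 140 mm (x) by 210 mm (y), 6 mm thick, empty at the start. Origin: centre of its underside, z up. Side area for the tall things.
- caddy: Fixed low dark wooden table caddy, 100 mm (x) by 190 mm (y), walls 5 mm thick and 24 mm high, floor 6 mm thick. Origin: centre of its underside, z up. Its empty jar well, 90 mm (x) by 80 mm (y) inside, has its centre at x 0, y +50 mm. Next to it, at y -20 mm, are two small wells (x +-24 mm) with the salt and the pepper shaker; at y -70 mm a menu card stands 131 mm high across the caddy.
- salt: Salt shaker, white, 38 mm in diameter at the foot, 76 mm high, steel cap with 3 holes, standing in one of the caddy's small wells (salt and pepper may be swapped). Origin: centre of its underside. To be left alone.
- pepper: Pepper shaker, dark, 38 mm in diameter at the foot, 76 mm high, steel cap with 6 holes, standing in the caddy's other small well. Origin: centre of its underside. To be left alone.
There are look-alikes about, which are no part of the job. Leave any purple look-alike of the oil alone.

How it is judged:
By the outcome, as a careful person would: the job done as asked, in the order asked, and still so for the second after the job is handed in, with the robot touching nothing.
It also fails if it takes over 138 s, if anything falls off the work surface, if the arm or the gripper's body presses on something with over 40 N, if the wrist force passes 120 N, or if a joint passes its speed limit or range.

## Working session

There is one attempt and no reset: what is moved stays moved. The work goes in short steps, Python scripts to look and compute and a tool call to move; the robot and the scene stay as the last step left them, time stands still between calls to the robot, and variables do not carry over. Pictures are saved under pics/ and viewed, at most 14 in all, crops included, and the job is handed in when it is done.

Besides the shell and the picture viewer there is one more tool, called after "Call:" as name(argument=value, ...) on one line, values as JSON. jog_arm: Moves the arm, as the interface text tells. Its arguments: {"type":"object","properties":{"moves":{"type":"array","items":{"type":"number"}}},"required":["moves"]}

```bash
mkdir -p pics
cat > h.py <<'E'
import numpy as np, cv2
from plant import r, viewer, job
def save(cam,name):
    im=viewer.get_image(cam); cv2.imwrite('pics/'+name,im[:,:,::-1]); return im
def proj(cam,p):
    c=viewer.calibration(cam); T=np.linalg.inv(np.array(c['cam_to_world'])); q=T@np.append(p,1)
    x,y,z=q[0],-q[1],-q[2]; f=210/np.tan(np.radians(c['fovy']/2))
    if cam=='wrist':
        t=np.arctan2(np.hypot(x,y),z); s=f*t/np.hypot(x,y); return np.array([c['cx']+s*x,c['cy']+s*y])
    return np.array([c['cx']+f*x/z,c['cy']+f*y/z])
E
python3 - <<'E'
from h import *
ims=[save(c,f'{c}0.png') for c in('scene','side')]
for c in('scene','side'):
  for n in ['rack','jar','squeeze','oil','mill','mat','caddy']:
    for d in viewer.mark_of(n,c)[:3]:
      print(c,n,np.round(d['score'],2),np.round(d['xyz'],3),proj(c,d['xyz']).round())
print(r.observe()['tcp_rot'])
E
```

```text
scene rack 0.68 [ 0.62  -0.017 -0.001] [253. 236.]
scene jar 0.66 [ 0.645 -0.058  0.001] [232. 235.]
scene squeeze 0.66 [ 0.578 -0.047  0.006] [252. 215.]
scene squeeze 0.45 [0.51  0.305 0.002] [397. 267.]
scene oil 0.8 [0.661 0.01  0.004] [252. 254.]
scene oil 0.8 [0.451 0.02  0.001] [303. 191.]
scene mill 0.58 [0.591 0.026 0.   ] [274. 235.]
scene mill 0.16 [ 0.454 -0.286  0.002] [206. 140.]
scene mat 0.92 [ 0.454 -0.29   0.   ] [205. 140.]
scene caddy 0.78 [ 0.485  0.322 -0.002] [408. 263.]
scene caddy 0.64 [0.662 0.011 0.003] [252. 255.]
side rack 0.74 [ 0.618 -0.013  0.   ] [244. 214.]
side jar 0.47 [ 0.639 -0.052  0.009] [243. 202.]
side squeeze 0.87 [ 0.578 -0.044  0.006] [264. 209.]
side oil 0.65 [0.663 0.012 0.006] [223. 213.]
side oil 0.58 [0.451 0.017 0.002] [303. 234.]
side mill 0.72 [0.593 0.026 0.005] [246. 222.]
side mat 0.94 [ 0.458 -0.288 -0.001] [338. 179.]
side caddy 0.95 [ 0.488  0.323 -0.003] [222. 322.]
[3.09763209e+00 5.23502578e-01 7.90016991e-05]
```

View pics/scene0.png

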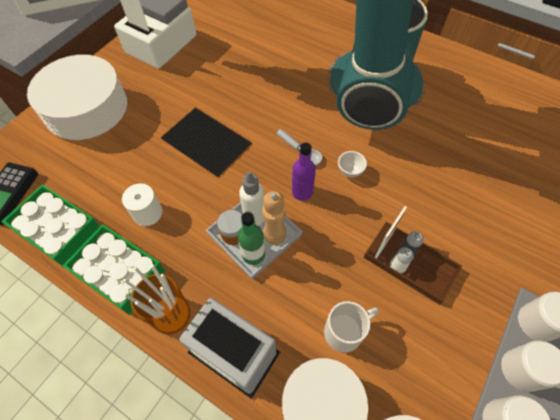

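View pics/side0.png

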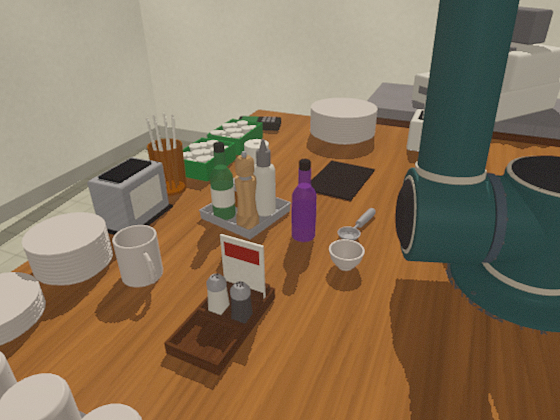

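Scene picture: the rack is at (253,236). In it the jar is at (231,228), the white squeeze at (252,200), the green oil at (250,243) and the wooden mill at (274,220). A purple oil look-alike stands at (303,175); the white cup at (142,205) and the network's false squeeze at (397,267) are not candidates. The mat is at (206,140). The caddy is at (412,262), with the card to the left and the empty well at its lower right. The side picture agrees. The jar's neighbours are the green oil beside it and the squeeze in front of it, so the mill stays.

```bash
cat >> h.py <<'E'
def ray(cam,u,v,z):
    c=viewer.calibration(cam); T=np.array(c['cam_to_world']); f=210/np.tan(np.radians(c['fovy']/2))
    d=T[:3,:3]@np.array([(u-c['cx'])/f,-(v-c['cy'])/f,-1]); o=T[:3,3]; return (o+d*(z-o[2])/d[2])[:2]
def rect(cam,ctr,yaw,hx,hy,z):
    c,s=np.cos(yaw),np.sin(yaw)
    return np.array([proj(cam,[ctr[0]+c*a*hx-s*b*hy,ctr[1]+s*a*hx+c*b*hy,z]) for a,b in((1,1),(1,-1),(-1,-1),(-1,1))])
E
python3 - <<'E'
from h import *
im=cv2.imread('pics/scene0.png')
m=(im.max(2)<45).astype(np.uint8); m[:100]=0;m[180:]=0;m[:,:155]=0;m[:,260:]=0
m=cv2.morphologyEx(m,cv2.MORPH_CLOSE,np.ones((5,5)))
cs=max(cv2.findContours(m,0,1)[0],key=cv2.contourArea)
P=np.array([ray('scene',*p[0],.006) for p in cs])
R=cv2.minAreaRect((P*1000).astype(np.float32)); print('mat',R)
A={}
obs=dict(jar=(.642,-.055),squeeze=(.578,-.0455),oil=(.662,.011),mill=(.592,.026))
nom=dict(jar=(35,-35),squeeze=(-35,-35),oil=(35,35),mill=(-35,35))
z=sum((complex(*obs[k])-complex(.618,-.016))*np.conj(complex(*nom[k])) for k in obs); ry=np.angle(z); print('rack yaw',np.degrees(ry))
big=cv2.resize(im,None,fx=4,fy=4,interpolation=2)
def dr(p,col): cv2.polylines(big,[((p+.5)*4).astype(int)],True,col,1)
dr(rect('scene',(.619,-.015),ry,.078,.078,.0245),(255,0,255))
for yw,col in((-.2,(0,255,0)),(0,(255,255,0)),(.2,(0,0,255))): dr(rect('scene',(.487,.322),yw,.05,.095,.024),col)
cv2.imwrite('pics/c1.png',np.hstack([big[600:1160,800:1240],cv2.resize(big[860:1240,1400:1880],None,fx=.75,fy=.75)[:560] if 0 else np.pad(big[800:1240,1440:1880],((0,120),(0,0),(0,0)))])[:, :880][:, :])
i=cv2.imread('pics/c1.png'); cv2.imwrite('pics/c1.png',cv2.resize(i,(800,509)))
for c in ['salt','pepper']:
  for cam in('scene','side'):
    if cam=='side' : pass
    for d in viewer.mark_of(c,cam)[:2]: print(c,cam,d['score'],np.round(d['xyz'],3))
print(np.array(viewer.calibration('wrist')['cam_to_world']).round(3),r.observe()['ee_pos'])
E
```

```text
mat ((455.85406494140625, -284.7679748535156), (201.91854858398438, 131.7235870361328), 85.08859252929688)
rack yaw -12.159595728526517
salt scene 0.78 [0.507 0.304 0.003]
salt side 0.57 [0.504 0.306 0.005]
pepper scene 0.55 [0.46  0.307 0.006]
pepper side 0.59 [0.462 0.305 0.01 ]
[[ 0.329  0.908  0.26   0.289]
 [-0.944  0.316  0.091 -0.614]
 [ 0.    -0.275  0.961  0.373]
 [ 0.     0.     0.     1.   ]] [ 0.22178954 -0.63753107  0.20491883]
```

View pics/c1.png

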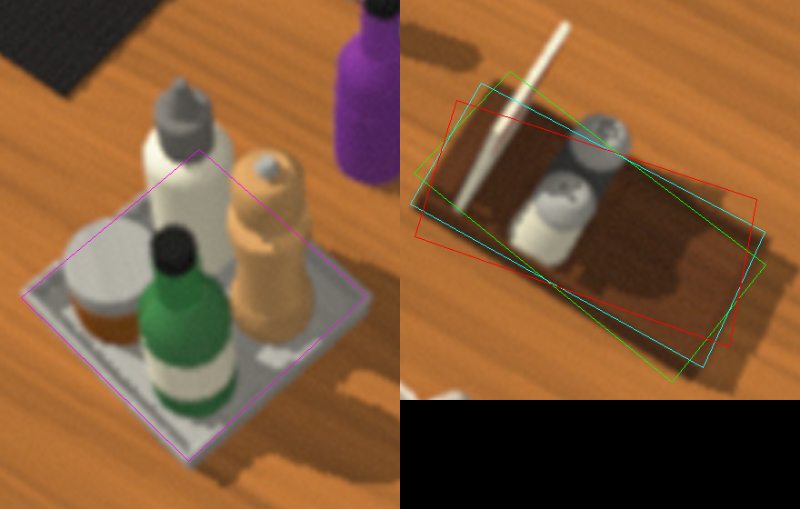

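The magenta rack outline fits, with the rack at a yaw of about -12°. The caddy's yaw is about 0 (cyan). The close crop confirms the green oil and the white squeeze as the jar's neighbours, with purple at its top right. Setting out: lift, turn, then go above the squeeze.

Call:
jog_arm(moves=[60,0,0,-12,-6.5,60,0,0,-12,-6.5,60,0,0,-12,-6.5,60,0,0,-12,-6.5,60,0,0,-12,-6.5,60,0,0,-12,-6.5,60,0,0,-12,-6.5,60,0,0,-12,-6.5,60,0,0,-12,-6.5,60,30,10,0,0,60,30,10,0,0,60,30,10,0,0,60,30,10,0,0,60,30,10,0,0,60,30,10,0,0,60,30,10,0,0,60,30,10,0,0,60,30,10,0,0,60,30,10,0,0,60,30,10,0,0])

```text
time: 2.67
ee_pos: [0.4001, -0.3372, 0.3131]
tcp_rot: [2.447, 1.97, 0.0]
ft_force: [0.8, 0.3, 0.4]
gripper_width: 0.0596
gripper_force: 0.0
```

```bash
cat >> h.py <<'E'
from scipy.spatial.transform import Rotation as Ro
def go(x,y,z,psi=None):
    s=r.observe(); R=Ro.from_rotvec(s['tcp_rot']).as_matrix(); p=np.degrees(np.arctan2(R[1,0],R[0,0]))
    d=R.T@(np.array([x,y,z])-s['ee_pos'])*1000
    print('t',round(s['time'],2),'at',np.round(s['ee_pos'],4),'psi',round(p,1),'tilt',round(R[2,2],4),'tool d mm',d.round(1),'turn',None if psi is None else round(p-psi,1),'F',np.round(s['ft_force'],1),'w',round(s['gripper_width']*1000,1),'j6',round(s['q'][5],2))
E
python3 -c "
from h import *
go(.578,-.046,.30,78)"
```

```text
t 2.67 at [ 0.4001 -0.3372  0.3131] psi 77.7 tilt -1.0 tool d mm [322.4 111.6  13.1] turn -0.3 F [0.8 0.3 0.4] w 59.6 j6 -0.53
```

Call:
jog_arm(moves=[60,30,11,0,0,60,30,11,0,0,60,30,11,0,0,60,30,11,0,0,60,30,11,0,0,60,30,11,0,0,60,30,11,0,0,60,30,11,0,0,60,30,11,0,0,60,30,11,0,0,60,20,2,0,0,60,0,0,0,0,60,0,0,0,0])

```text
time: 3.75
ee_pos: [0.5775, -0.049, 0.3127]
tcp_rot: [-2.445, -1.972, 0.0]
ft_force: [-0.5, -0.6, 0.3]
gripper_width: 0.06
gripper_force: 0.0
```

Run:
```python
from h import *
im=save('wrist','w1.png')
for n in ['squeeze','oil','mill','jar','rack']:
  for d in viewer.mark_of(n,'wrist')[:2]: print(n,round(d['score'],2),np.round(d['xyz'],4),proj('wrist',d['xyz']).round())
go(.578,-.046,.133,78)
```

```text
squeeze 0.72 [ 0.5767 -0.0409  0.007 ] [283. 160.]
squeeze 0.6 [ 6.42e-01 -5.35e-02 -1.00e-04] [328. 159.]
oil 0.89 [0.4514 0.0167 0.0006] [194. 142.]
oil 0.57 [0.66   0.0123 0.009 ] [332. 113.]
mill 0.82 [0.5938 0.0266 0.0035] [285. 113.]
jar 0.96 [ 0.6427 -0.0578  0.0023] [329. 162.]
rack 0.69 [ 0.6165 -0.0152 -0.0038] [306. 137.]
t 4.05 at [ 0.5771 -0.0506  0.3131] psi 77.6 tilt -1.0 tool d mm [  4.7  -0.2 180.1] turn -0.4 F [-0.2 -0.4  0.9] w 60.3 j6 0.08
```

View pics/w1.png

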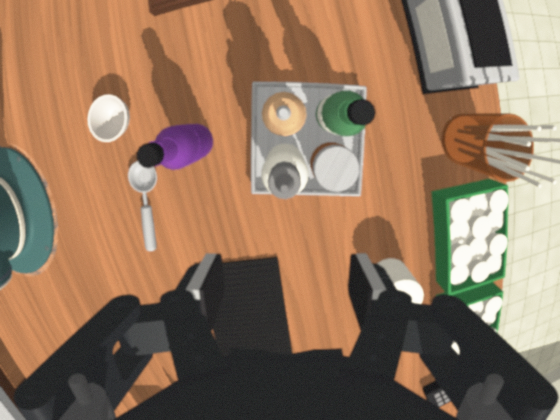

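```bash
cat >> h.py <<'E'
def wray(u,v,z):
    c=viewer.calibration('wrist'); T=np.array(c['cam_to_world']); f=210/np.tan(np.radians(c['fovy']/2))
    a=np.array([u-c['cx'],v-c['cy']]); t=np.hypot(*a)/f; a=a/np.hypot(*a)*np.sin(t)
    d=T[:3,:3]@np.array([a[0],-a[1],-np.cos(t)]); o=T[:3,3]; return (o+d*(z-o[2])/d[2])[:2].round(4)
E
python3 - <<'E'
from h import *
print('tcp',proj('wrist',r.observe()['ee_pos']))
print('squeeze top',proj('wrist',[.577,-.044,.193]), wray(284,178,.190))
print('mill nut',wray(283,113,.186),'oil cap',wray(361,111,.191),'jar lid',wray(336,166,.070),'purple cap',wray(150,154,.18))
print('rack corners',[wray(*p,.025) for p in((253,84),(366,86),(361,195),(252,193))])
E
```

```text
tcp [284.41530467 247.79278796]
squeeze top [283.03732856 189.68340657] [ 0.58   -0.0342]
mill nut [0.5918 0.0235] oil cap [0.6607 0.0118] jar lid [ 0.6435 -0.0545] purple cap [0.4564 0.0176]
rack corners [array([0.5597, 0.0757]), array([0.7141, 0.042 ]), array([ 0.678 , -0.1122]), array([ 0.523 , -0.0754])]
```

The wrist picture shows the squeeze nozzle at (284,182), the mill nut at (283,113), the oil cap at (361,111), the jar lid at (336,166) and the purple cap at (150,154). All agree with the estimates, so I descend on the squeeze collar.

Call:
jog_arm(moves=[60,7,0,20,0,60,0,0,20,0,60,0,0,20,0,60,0,0,20,0,60,0,0,20,0,60,0,0,20,0,60,0,0,20,0,60,0,0,20,0,60,0,0,10,0,60,0,0,10,0,60,0,0,0,0,60,0,0,0,0])

```text
time: 5.05
ee_pos: [0.5789, -0.0432, 0.1334]
tcp_rot: [2.447, 1.97, 0.0]
ft_force: [-0.3, 0.2, 0.1]
gripper_width: 0.0598
gripper_force: 0.0
```

Run:
```python
from h import *
save('side','s1.png'); i=cv2.imread('pics/s1.png')[100:250,150:350]; 
save('wrist','w2.png'); w=cv2.imread('pics/w2.png')[80:360,150:420]
cv2.imwrite('pics/c2.png',np.hstack([cv2.resize(i,(400,300)),cv2.resize(w,(360,300))]))
go(.577,-.0435,.133,78)
```

```text
t 5.15 at [ 0.5793 -0.0432  0.1342] psi 77.7 tilt -1.0 tool d mm [-0.8 -2.2  1.2] turn -0.3 F [-0.4 -0.6  0.8] w 60.1 j6 0.1
```

View pics/c2.png

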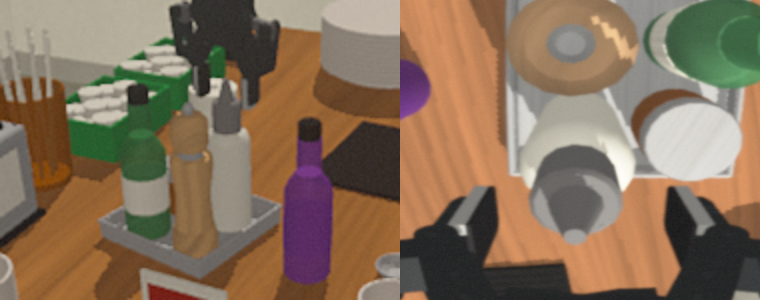

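Run:
```python
from h import *
for z in(.126,.134,.160,.188): print(z,(proj('side',[.578,-.0435,z])-[150,100])*2,'rim', (proj('side',[.578,-.0435,.005])-[150,100])*2, proj('wrist',[.578,-.0435,z]))
i=cv2.imread('pics/s1.png')[90:230,170:310]; cv2.imwrite('pics/c3.png',cv2.resize(i,(560,560),interpolation=2))
```

```text
0.126 [225.00984855 130.11654524] rim [227.84158274 218.68859884] [282.32719963 243.33823413]
0.134 [224.81050071 123.8812683 ] rim [227.84158274 218.68859884] [282.22679173 248.66803775]
0.16 [224.15141449 103.26611998] rim [227.84158274 218.68859884] [281.84114642 269.37364958]
0.188 [223.42184965  80.44651507] rim [227.84158274 218.68859884] [281.29019377 299.64037507]
```

View pics/c3.png

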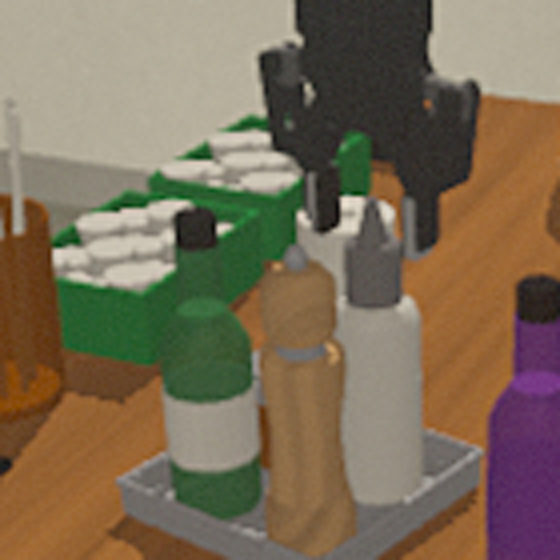

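Run:
```python
from h import *
s=r.observe();R=Ro.from_rotvec(s['tcp_rot']).as_matrix()
for b in(-.037,.037):
  for k in(0,-.008,-.02):
    p=s['ee_pos']+R@[0,b,k]; print(b,k,((proj('side',p)-[170,90])*4).round(), proj('wrist',p).round())
```

```text
-0.037 0 [419. 302.] [219. 247.]
-0.037 -0.008 [418. 290.] [216. 253.]
-0.037 -0.02 [418. 270.] [212. 262.]
0.037 0 [318. 273.] [350. 247.]
0.037 -0.008 [317. 260.] [352. 253.]
0.037 -0.02 [317. 242.] [357. 262.]
```

Run:
```python
from h import *
save('side','s2.png')
i=cv2.imread('pics/s2.png')[90:230,170:310]; cv2.imwrite('pics/c4.png',cv2.resize(i,(560,560),interpolation=2))
```

```text
(no output)
```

View pics/c4.png

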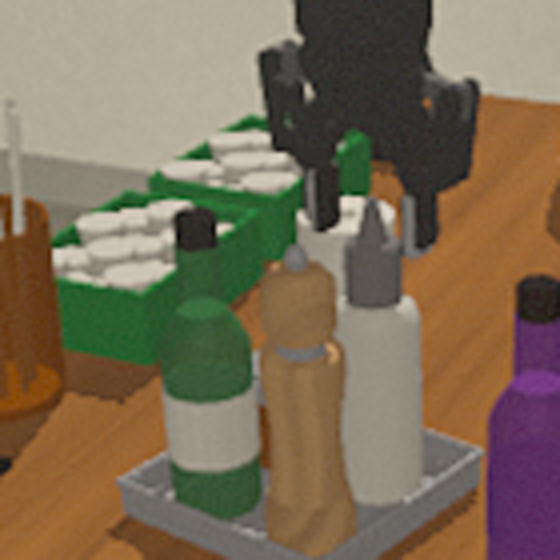

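The side picture shows the fingertips at (325,225) and (420,255) in the crop, about 20 mm higher than the stated TCP gives at this opening. The pads stand well back when open. I go 8 mm lower, which is safe either way, then close and look.

Call:
jog_arm(moves=[60,0,0,8,0,60,0,0,0,0,45,0,0,0,0,45,0,0,0,0,20,0,0,0,0,20,0,0,0,0,20,0,0,0,0,20,0,0,0,0,20,0,0,0,0,20,0,0,0,0,20,0,0,0,0,20,0,0,0,0])

```text
time: 6.2
ee_pos: [0.579, -0.043, 0.1254]
tcp_rot: [2.447, 1.97, 0.001]
ft_force: [-2.0, 1.1, 5.7]
gripper_width: 0.0314
gripper_force: 60.1
```

Run:
```python
from h import *
save('side','s3.png')
i=cv2.imread('pics/s3.png')[90:230,170:310]; 
save('wrist','w3.png'); w=cv2.imread('pics/w3.png')[150:350,180:390]
cv2.imwrite('pics/c5.png',np.hstack([cv2.resize(i,(400,400),interpolation=2),cv2.resize(w,(400,400),interpolation=2)]))
go(.577,-.0435,.133,78)
```

```text
t 6.3 at [ 0.579  -0.043   0.1254] psi 77.7 tilt -1.0 tool d mm [-0.9 -1.8 -7.6] turn -0.3 F [-1.5  0.1  6.5] w 31.6 j6 0.1
```

View pics/c5.png

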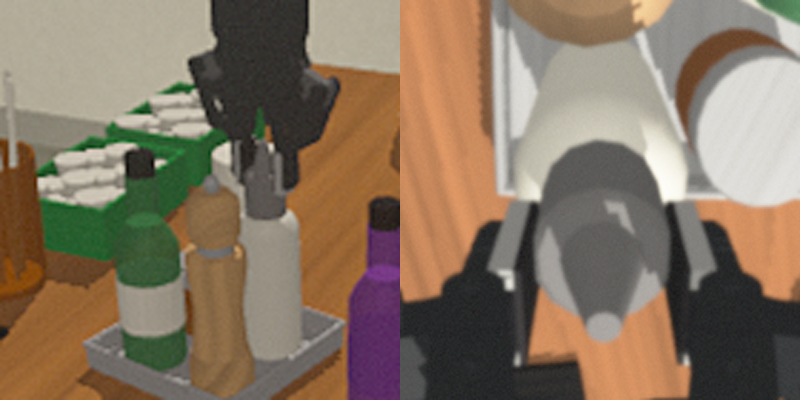

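Run:
```python
from h import *
save('scene','a1.png')
s=r.observe();R=Ro.from_rotvec(s['tcp_rot']).as_matrix()
out=[]
for cam,f,(v,u) in(('scene','a1.png',(140,200)),('side','s3.png',(120,200))):
    im=cv2.resize(cv2.imread('pics/'+f)[v:v+100,u:u+100],(400,400),interpolation=2)
    for p,col in((s['ee_pos'],(0,0,255)),(s['ee_pos']+R@[0,-.016,-.019],(255,0,255)),(s['ee_pos']+R@[0,.016,-.019],(255,0,255)),(s['ee_pos']+R@[0,0,-.073],(0,255,255)),(np.array([.577,-.0435,.193]),(0,255,0))):
        cv2.circle(im,tuple(int(x) for x in (proj(cam,p)+.5-[u,v])*4),3,col,-1)
    out.append(im)
cv2.imwrite('pics/c6.png',np.hstack(out))
for c in('scene','side'):
  for q in('squeeze',):
    for d in viewer.mark_of(q,c)[:2]: print(c,d['score'],np.round(d['xyz'],4))
```

```text
scene 0.72 [ 0.5778 -0.0407  0.0044]
side 0.55 [ 0.5795 -0.0448  0.0062]
```

View pics/c6.png

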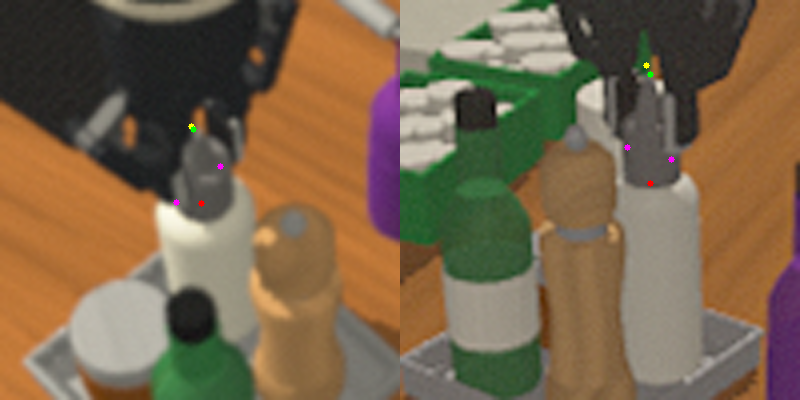

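Gripped with 60 N at 31 mm opening, and the side view shows the collar held between the magenta grasp points. I lift a little to check.

Call:
jog_arm(moves=[20,0,0,-3,0,20,0,0,-3,0,20,0,0,-4,0,20,0,0,-5,0,20,0,0,-5,0,20,0,0,0,0,20,0,0,0,0])

```text
time: 7.03
ee_pos: [0.579, -0.043, 0.1453]
tcp_rot: [2.447, 1.97, 0.001]
ft_force: [-0.6, 0.9, -4.9]
gripper_width: 0.0314
gripper_force: 59.9
```

Run:
```python
from h import *
save('side','s4.png')
i=cv2.imread('pics/s4.png')[90:230,170:310]; 
save('wrist','w4.png'); w=cv2.imread('pics/w4.png')[150:350,180:390]
cv2.imwrite('pics/c7.png',np.hstack([cv2.resize(i,(400,400),interpolation=2),cv2.resize(w,(400,400),interpolation=2)]))
go(.577,-.0435,.133,78); print(r.observe()['wrist_torque'],r.observe()['gripper_force'])
```

```text
t 7.13 at [ 0.5788 -0.043   0.1447] psi 77.7 tilt -1.0 tool d mm [-0.9 -1.6 11.7] turn -0.3 F [ 0.2  0.4 -3.9] w 31.4 j6 0.1
[-1.61879030e-02  3.76934868e-02  5.27368763e-05] 59.92406979028601
```

View pics/c7.png

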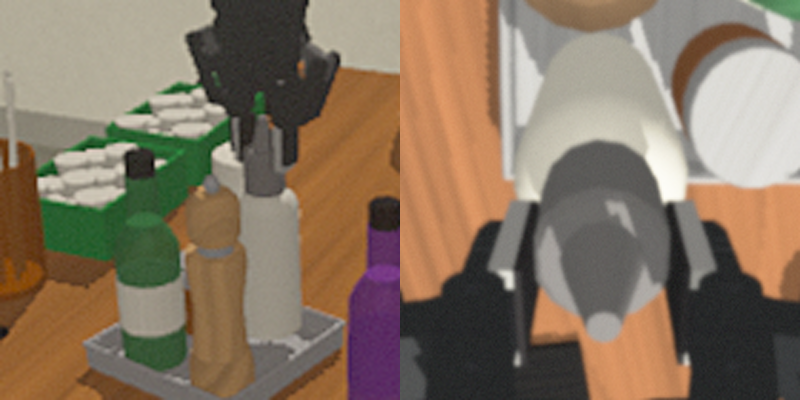

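The squeeze hangs upright, lifted 20 mm, weighing about 4 N. Taking it to the far spot on the mat.

Call:
jog_arm(moves=[20,0,0,-15,0,20,0,0,-15,0,20,0,0,-15,0,20,0,0,-15,0,20,-10,-2,0,0,20,-20,-4,0,0,20,-25,-5,0,0,20,-25,-5,0,0,20,-25,-5,0,0,20,-25,-5,0,0,20,-25,-5,0,0,20,-25,-5,0,0,20,-25,-5,0,0,20,-25,-5,0,0,20,-25,-5,0,0,20,-25,-5,0,0,20,-20,-4,0,0,20,-15,-2,0,0,20,0,0,0,0,20,0,0,0,0])

```text
time: 8.8
ee_pos: [0.4504, -0.3383, 0.2049]
tcp_rot: [-2.448, -1.968, -0.0]
ft_force: [0.3, -0.4, -4.1]
gripper_width: 0.0312
gripper_force: 60.4
```

```bash
python3 -c "
from h import *
go(.4515,-.338,.1264,78)"
```

```text
t 8.8 at [ 0.4504 -0.3383  0.2049] psi 77.6 tilt -1.0 tool d mm [ 0.5  1.  78.5] turn -0.4 F [ 0.3 -0.4 -4.1] w 31.2 j6 -0.47
```

Call:
jog_arm(moves=[20,0,0,12,0,20,0,0,15,0,20,0,0,15,0,20,0,0,12,0,20,0,0,8,0,20,0,0,5,0,20,0,0,3,0,20,0,0,2,0,20,0,0,2,0,20,0,0,2,0,20,0,0,1,0,20,0,0,1,0,20,0,0,0,0,20,0,0,0,0])

```text
time: 9.97
ee_pos: [0.4511, -0.3376, 0.127]
tcp_rot: [2.447, 1.97, 0.0]
ft_force: [0.9, 0.1, -2.9]
gripper_width: 0.0315
gripper_force: 60.3
```

Call:
jog_arm(moves=[20,0,0,0.7,0,20,0,0,0.5,0,20,0,0,0,0])

```text
time: 10.22
ee_pos: [0.4513, -0.3378, 0.1264]
tcp_rot: [2.446, 1.97, 0.0]
ft_force: [-1.6, 0.7, 4.8]
gripper_width: 0.0316
gripper_force: 61.2
```

Call:
jog_arm(moves=[45,0,0,0,0,60,0,0,0,0,60,0,0,0,0,60,0,0,0,0,60,0,0,-8,0,60,0,0,-15,0,60,0,0,-25,0,60,0,0,-25,0,60,0,0,-25,0,60,0,0,-25,0,60,0,0,-25,0,60,0,0,-25,0,60,0,0,0,6.9,60,0,0,0,6.9,60,0,0,0,6.9,60,0,0,0,6.9,60,0,0,0,6.9,60,0,0,0,6.9,60,0,0,0,6.9,60,0,0,0,6.9])

```text
time: 11.88
ee_pos: [0.451, -0.3375, 0.2994]
tcp_rot: [3.083, 0.603, 0.0]
ft_force: [0.7, 0.5, -0.2]
gripper_width: 0.06
gripper_force: 0.0
```

Call:
jog_arm(moves=[60,0,0,0,6.9,60,0,0,0,6.9,60,0,0,0,6.9,60,0,0,0,6.9,60,0,0,0,6.9,60,0,0,0,0,60,0,0,0,0])

```text
time: 12.47
ee_pos: [0.4511, -0.3375, 0.2992]
tcp_rot: [3.125, -0.323, 0.0]
ft_force: [0.5, 0.1, 0.3]
gripper_width: 0.06
gripper_force: 0.0
```

```bash
python3 -c "
from h import *
go(.66,.0105,.30,-12)"
```

```text
t 12.47 at [ 0.4511 -0.3375  0.2992] psi -11.8 tilt -1.0 tool d mm [ 133.4 -383.4   -0.9] turn 0.2 F [0.5 0.1 0.3] w 60.0 j6 1.09
```

Call:
jog_arm(moves=[60,9.5,-27.4,0,0,60,9.5,-27.4,0,0,60,9.5,-27.4,0,0,60,9.5,-27.4,0,0,60,9.5,-27.4,0,0,60,9.5,-27.4,0,0,60,9.5,-27.4,0,0,60,9.5,-27.4,0,0,60,9.5,-27.4,0,0,60,9.5,-27.4,0,0,60,9.5,-27.4,0,0,60,9.5,-27.4,0,0,60,9.5,-27.4,0,0,60,9.5,-27.4,0,0,60,0,0,0,0,60,0,0,0,0])

```text
time: 13.8
ee_pos: [0.6613, 0.0111, 0.2983]
tcp_rot: [3.125, -0.32, -0.001]
ft_force: [-0.6, -0.7, -0.1]
gripper_width: 0.0599
gripper_force: 0.0
```

Run:
```python
from h import *
for c in('wrist','side','scene'):
  viewer.get_image(c)
  for n in ['squeeze','oil','mill','jar','rack']:
    print(c,n,[(round(d['score'],2),np.round(d['xyz'],3).tolist()) for d in viewer.mark_of(n,c)[:2]])
go(.6605,.0108,.136,-12)
```

```text
wrist squeeze [(0.96, [0.448, -0.336, 0.009])]
wrist oil [(0.69, [0.453, 0.014, 0.002]), (0.64, [0.659, 0.014, 0.006])]
wrist mill [(0.83, [0.594, 0.026, 0.007]), (0.24, [0.619, -0.015, -0.004])]
wrist jar [(0.71, [0.644, -0.056, 0.002])]
wrist rack [(0.76, [0.616, -0.012, -0.004])]
side squeeze [(0.66, [0.45, -0.337, 0.008])]
side oil [(0.94, [0.66, 0.012, 0.003]), (0.69, [0.453, 0.018, -0.001])]
side mill [(0.83, [0.594, 0.026, 0.009])]
side jar [(0.65, [0.642, -0.054, 0.008])]
side rack [(0.96, [0.617, -0.013, 0.002]), (0.68, [0.505, 0.308, 0.006])]
scene squeeze [(0.62, [0.45, -0.342, 0.006])]
scene oil [(0.62, [0.451, 0.018, 0.001]), (0.58, [0.66, 0.012, 0.008])]
scene mill [(0.56, [0.588, 0.028, 0.001]), (0.53, [0.46, 0.303, 0.007])]
scene jar [(0.64, [0.645, -0.058, 0.002])]
scene rack [(0.9, [0.62, -0.016, -0.002])]
t 14.7 at [0.661  0.01   0.2987] psi -12.0 tilt -1.0 tool d mm [ -0.7  -0.7 162.7] turn -0.0 F [ 0.1 -0.  -0.3] w 59.9 j6 1.76
```

Call:
jog_arm(moves=[60,-1,-2,20,0,60,0,0,20,0,60,0,0,20,0,60,0,0,20,0,60,0,0,20,0,60,0,0,20,0,60,0,0,20,0,60,0,0,13,0,60,0,0,10,0,60,0,0,0,0,45,0,0,0,0,35,0,0,0,0,15,0,0,0,0,15,0,0,0,0,15,0,0,0,0,15,0,0,0,0,15,0,0,0,0,15,0,0,0,0])

```text
time: 16.2
ee_pos: [0.6611, 0.0122, 0.1375]
tcp_rot: [-3.124, 0.329, -0.004]
ft_force: [-0.0, 0.5, 5.8]
gripper_width: 0.0241
gripper_force: 59.1
```

```bash
python3 -c "
from h import *
go(.6605,.0108,.136,-12); print(r.observe()['gripper_force'])"
```

```text
t 16.2 at [0.6611 0.0122 0.1375] psi -12.0 tilt -1.0 tool d mm [-0.3  1.5  1.5] turn -0.0 F [-0.   0.5  5.8] w 24.1 j6 1.76
59.056496954290196
```

Call:
jog_arm(moves=[15,0,0,-5,0,15,0,0,-15,0,15,0,0,-20,0,15,0,0,-20,0,15,0,0,-20,0,15,0,0,-20,0,15,0,10,-10,0,15,0,20,0,0,15,0,20,0,0,15,0,20,0,0,15,-14.5,21.3,0,0,15,-14.5,21.3,0,0,15,-14.5,21.3,0,0,15,-14.5,21.3,0,0,15,-14.5,21.3,0,0,15,-14.5,21.3,0,0,15,-14.5,21.3,0,0,15,-14.5,21.3,0,0,15,-14.5,21.3,0,0,15,-14.5,21.3,0,0])

```text
time: 17.87
ee_pos: [0.4582, -0.2355, 0.2461]
tcp_rot: [3.124, -0.329, -0.0]
ft_force: [1.5, -1.0, -4.5]
gripper_width: 0.0242
gripper_force: 59.2
```

```bash
python3 -c "
from h import *
go(.4605,-.234,.1375,-12); print(r.observe()['gripper_force'])"
```

```text
t 17.87 at [ 0.4582 -0.2355  0.2461] psi -12.0 tilt -1.0 tool d mm [  1.9  -1.9 108.6] turn -0.0 F [ 1.5 -1.  -4.5] w 24.2 j6 1.26
59.21957270242274
```

Call:
jog_arm(moves=[15,0,0,12,0,15,0,0,20,0,15,0,0,20,0,15,0,0,20,0,15,0,0,15,0,15,0,0,8,0,15,0,0,4,0,15,0,0,2,0,15,0,0,2,0,15,0,0,2,0,15,0,0,1,0,15,0,0,1,0,15,0,0,1,0,15,0,0,0,0])

```text
time: 19.03
ee_pos: [0.4601, -0.2347, 0.1388]
tcp_rot: [3.124, -0.329, 0.002]
ft_force: [-0.4, 0.9, 2.9]
gripper_width: 0.0236
gripper_force: 60.2
```

Call:
jog_arm(moves=[35,0,0,0,0,50,0,0,0,0,50,0,0,0,0,50,0,0,0,0,50,0,0,-8,0,50,0,0,-15,0,50,0,0,-25,0,50,0,0,-25,0,50,0,0,-25,0,50,0,0,-25,0,60,0,0,-25,0,70,0,0,-15,0,85,0,0,0,-6.9,85,0,0,0,-6.9,85,0,0,0,-6.9,85,0,0,0,-6.9,85,0,0,0,-6.9,85,0,0,0,-6.9,85,0,0,0,-6.9,85,0,0,0,-6.9])

```text
time: 20.7
ee_pos: [0.4596, -0.2345, 0.3014]
tcp_rot: [2.917, 1.165, 0.0]
ft_force: [-0.9, 0.6, 0.1]
gripper_width: 0.085
gripper_force: 0.0
```

Call:
jog_arm(moves=[85,0,0,0,-6.9,85,0,0,0,-6.9,85,0,0,0,-6.9,85,0,0,0,-6.9,85,0,0,0,-6.9,85,0,0,0,0])

```text
time: 21.2
ee_pos: [0.4597, -0.2344, 0.3013]
tcp_rot: [2.44, 1.978, 0.0]
ft_force: [-0.4, -0.6, 0.5]
gripper_width: 0.0849
gripper_force: 0.0
```

Run:
```python
from h import *
for c in('side','scene'):
  viewer.get_image(c)
  for n in ['squeeze','oil','jar']:
    print(c,n,[(round(d['score'],2),np.round(d['xyz'],3).tolist()) for d in viewer.mark_of(n,c)[:2]])
go(.6445,-.0565,.2,78)
```

```text
side squeeze []
side oil [(0.95, [0.45, 0.015, 0.001]), (0.88, [0.463, -0.234, 0.006])]
side jar [(0.48, [0.641, -0.054, 0.01])]
scene squeeze [(0.87, [0.45, -0.34, 0.007]), (0.6, [0.589, 0.026, 0.002])]
scene oil [(0.69, [0.453, 0.019, 0.001]), (0.66, [0.459, -0.236, 0.004])]
scene jar [(0.7, [0.644, -0.058, 0.005])]
t 21.6 at [ 0.4597 -0.2345  0.3008] psi 77.6 tilt -1.0 tool d mm [213.5 142.3 100.8] turn -0.4 F [-0.  -0.1 -0.3] w 84.9 j6 -0.3
```

Call:
jog_arm(moves=[85,23.7,15.8,0,0,85,23.7,15.8,0,0,85,23.7,15.8,0,0,85,23.7,15.8,0,0,85,23.7,15.8,0,0,85,23.7,15.8,0,0,85,23.7,15.8,0,0,85,23.7,15.8,0,0,85,23.7,15.8,0,0,85,0,0,25,0,85,0,0,25,0,85,0,0,25,0,85,0,0,25,0,85,0,0,0,0,85,0,0,0,0])

```text
time: 22.85
ee_pos: [0.6437, -0.0564, 0.2002]
tcp_rot: [-2.446, -1.969, 0.002]
ft_force: [-1.0, -0.3, 0.6]
gripper_width: 0.0851
gripper_force: 0.0
```

Run:
```python
from h import *
save('wrist','w5.png')
for n in ['mill','jar']: print(n,[(round(d['score'],2),np.round(d['xyz'],4).tolist()) for d in viewer.mark_of(n,'wrist')[:2]])
im=cv2.imread('pics/w5.png')[60:340,140:430]
j=np.array([.6445,-.0565,.07])
for a in np.linspace(0,6.28,40): cv2.circle(im,tuple(int(x) for x in proj('wrist',j+[.0305*np.cos(a),.0305*np.sin(a),0])-[140,60]),1,(0,0,255),-1)
cv2.imwrite('pics/c8.png',cv2.resize(im,None,fx=2,fy=2))
go(.6445,-.0565,.042,78)
```

```text
mill [(0.82, [0.5924, 0.0268, 0.0023])]
jar [(0.88, [0.6452, -0.0539, 0.0013])]
t 23.0 at [ 0.6448 -0.0565  0.203 ] psi 77.7 tilt -1.0 tool d mm [ -0.   -0.7 161. ] turn -0.3 F [-0.   0.3 -0.5] w 85.3 j6 0.09
```

View pics/c8.png

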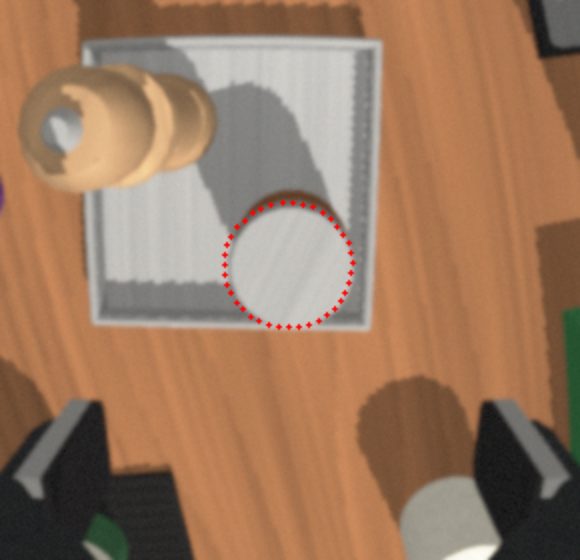

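The lid outline matches exactly, with the jar at (0.6445,-0.0565). I check the white cup at lower right (450,520) against the right finger.

```bash
python3 -c "
from h import *
print([ray('scene',*p,z).round(3) for p,z in (((142,192),.09),((140,222),0),((160,205),.05),((124,200),.06))])"
```

```text
[array([ 0.698, -0.262]), array([ 0.737, -0.268]), array([ 0.69 , -0.228]), array([ 0.728, -0.302])]
```

Call:
jog_arm(moves=[85,0,0,20,0,85,0,0,20,0,85,0,0,20,0,85,0,0,20,0,85,0,0,20,0])

```text
time: 23.42
ee_pos: [0.6449, -0.0566, 0.1018]
tcp_rot: [2.446, 1.969, 0.003]
ft_force: [0.5, -0.3, -0.7]
gripper_width: 0.0849
gripper_force: 0.0
```

Call:
jog_arm(moves=[85,0,0,20,0,85,0,0,20,0,85,0,0,12,0,85,0,0,7,0,85,0,0,0,0,75,0,0,0,0,68,0,0,0,0,50,0,0,0,0,50,0,0,0,0,50,0,0,0,0,50,0,0,0,0,50,0,0,0,0,50,0,0,0,0])

```text
time: 24.5
ee_pos: [0.6441, -0.0564, 0.0418]
tcp_rot: [2.447, 1.97, 0.0]
ft_force: [0.2, 0.3, 1.2]
gripper_width: 0.0501
gripper_force: 0.0
```

Call:
jog_arm(moves=[50,0,0,-3,0,50,0,0,-4,0,50,0,0,-8,0,50,0,0,0,0,50,0,0,0,0])

```text
time: 24.92
ee_pos: [0.6446, -0.0565, 0.0576]
tcp_rot: [2.446, 1.97, 0.001]
ft_force: [1.0, -0.6, -0.7]
gripper_width: 0.05
gripper_force: 0.0
```

Run:
```python
from h import *
save('wrist','w6.png'); save('side','s5.png')
w=cv2.imread('pics/w6.png')[110:390,140:430]
i=cv2.imread('pics/s5.png')[110:250,170:310]
cv2.circle(i,tuple(int(x) for x in proj('side',r.observe()['ee_pos'])-[170,110]),1,(0,0,255),-1)
cv2.imwrite('pics/c9.png',np.hstack([cv2.resize(i,(400,400),interpolation=2),cv2.resize(w,(400,400),interpolation=2)]))
print(proj('wrist',r.observe()['ee_pos']))
```

```text
[284.36853016 247.77760513]
```

View pics/c9.png

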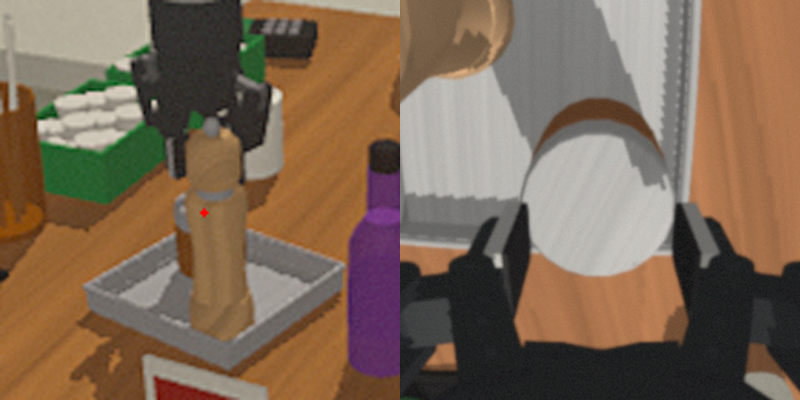

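The side view shows the fingertips at (178,178), about 27 mm above the reported TCP (red, 203,212). They closed over the top of the lid without touching it, so this offset is real and I allow for it. Reopen, go lower and regrip.

Call:
jog_arm(moves=[70,0,0,-5,0,85,0,0,-5,0,85,0,0,0,0,85,0,0,0,0,85,0,0,12,0,85,0,0,12,0,85,0,0,8,0,85,0,0,5,0,85,0,0,5,0,85,0,0,0,0])

```text
time: 25.85
ee_pos: [0.6436, -0.0564, 0.0232]
tcp_rot: [-2.446, -1.969, 0.002]
ft_force: [-0.9, 0.2, -0.2]
gripper_width: 0.0847
gripper_force: 0.0
```

Call:
jog_arm(moves=[75,0,0,0,0,68,0,0,0,0,50,0,0,0,0,50,0,0,0,0,50,0,0,0,0,50,0,0,0,0,50,0,0,0,0,50,0,0,0,0])

```text
time: 26.52
ee_pos: [0.6448, -0.0565, 0.0261]
tcp_rot: [2.446, 1.97, 0.002]
ft_force: [0.1, 0.5, 6.9]
gripper_width: 0.0578
gripper_force: 65.1
```

Call:
jog_arm(moves=[50,0,0,-4,0,50,0,0,-5,0,50,0,0,-6,0,50,0,0,0,0,50,0,0,0,0])

```text
time: 26.93
ee_pos: [0.6444, -0.0565, 0.0402]
tcp_rot: [2.447, 1.97, 0.001]
ft_force: [-0.8, -0.4, -3.5]
gripper_width: 0.058
gripper_force: 65.1
```

Call:
jog_arm(moves=[50,0,0,-10,0,50,0,0,-20,0,50,0,0,-20,0,50,0,0,-20,0,50,0,0,-20,0,50,0,0,-20,0,50,0,0,-20,0,50,0,0,-20,0,50,0,0,-20,0,50,0,0,-20,0,50,0,0,-15,0,50,0,0,0,0,50,0,0,0,0])

```text
time: 28.02
ee_pos: [0.6443, -0.0564, 0.245]
tcp_rot: [2.446, 1.97, 0.001]
ft_force: [0.4, 0.3, -3.8]
gripper_width: 0.0584
gripper_force: 65.3
```

Run:
```python
from h import *
go(.486,.373,.24,89)
for k in('scene','side'):
  im=viewer.get_image(k)
  for n in ['jar','caddy','salt','pepper']: print(k,n,[(round(d['score'],2),np.round(d['xyz'],4).tolist()) for d in viewer.mark_of(n,k)[:1]])
```

```text
t 28.02 at [ 0.6443 -0.0564  0.245 ] psi 77.7 tilt -1.0 tool d mm [ 385.8 -246.2    4.8] turn -11.3 F [ 0.4  0.3 -3.8] w 58.4 j6 0.09
scene jar [(0.71, [0.6445, -0.0595, 0.2232])]
scene caddy [(0.97, [0.4848, 0.3244, 0.0017])]
scene salt [(0.87, [0.5081, 0.3037, 0.0009])]
scene pepper [(0.58, [0.4587, 0.3064, 0.0093])]
side jar [(0.9, [0.6414, -0.0528, 0.2243])]
side caddy [(0.58, [0.4899, 0.3215, -0.0005])]
side salt [(0.57, [0.5077, 0.3042, 0.0056])]
side pepper [(0.83, [0.4591, 0.3059, 0.007])]
```

Call:
jog_arm(moves=[50,15,-9.5,0,0,50,26,-16.5,0,0,50,26,-16.5,0,0,50,26,-16.5,0,0,50,26,-16.5,0,0,50,26,-16.5,0,0,50,26,-16.5,0,0,50,26,-16.5,0,0,50,26,-16.5,0,0,50,26,-16.5,0,0,50,26,-16.5,0,0,50,26,-16.5,0,0,50,26,-16.5,0,0,50,26,-16.5,0,0,50,26,-16.5,0,0,50,7,-4.5,0,0,50,0,0,0,-5,50,0,0,0,-5,50,0,0,0,0,50,0,0,0,0])

```text
time: 30.18
ee_pos: [0.4869, 0.373, 0.2447]
tcp_rot: [-2.269, -2.173, -0.0]
ft_force: [-0.5, -0.3, -2.7]
gripper_width: 0.0581
gripper_force: 65.3
```

Run:
```python
from h import *
go(.487,.373,.10,88)
save('wrist','w7.png'); save('scene','a2.png')
w=cv2.imread('pics/w7.png')[60:340,140:430]
a=cv2.imread('pics/a2.png')
def dr(im,cam,o,ctr,yw):
  for hx,hy,dy,z in((.05,.095,0,.024),(.045,.040,.05,.024)):
    c=np.array(ctr)+dy*np.array([-np.sin(yw),np.cos(yw)])
    cv2.polylines(im,[(rect(cam,c,yw,hx,hy,z)-o).astype(int)],True,(0,255,0),1)
dr(w,'wrist',[140,60],(.4855,.3235),-.035)
A=cv2.resize(a[180:320,340:480],(560,560),interpolation=2)
for hx,hy,dy,z in((.05,.095,0,.024),(.045,.040,.05,.024)):
    c=np.array([.4855,.3235])+dy*np.array([.035,1]); cv2.polylines(A,[((rect('scene',c,-.035,hx,hy,z)-[340,180]+.5)*4).astype(int)],True,(0,255,0),1)
cv2.imwrite('pics/c10.png',np.hstack([cv2.resize(A,(400,400)),cv2.resize(w,(400,400),interpolation=2)]))
```

```text
t 30.18 at [0.4869 0.373  0.2447] psi 87.5 tilt -1.0 tool d mm [0.000e+00 1.000e-01 1.447e+02] turn -0.5 F [-0.5 -0.3 -2.7] w 58.1 j6 0.66
```

View pics/c10.png

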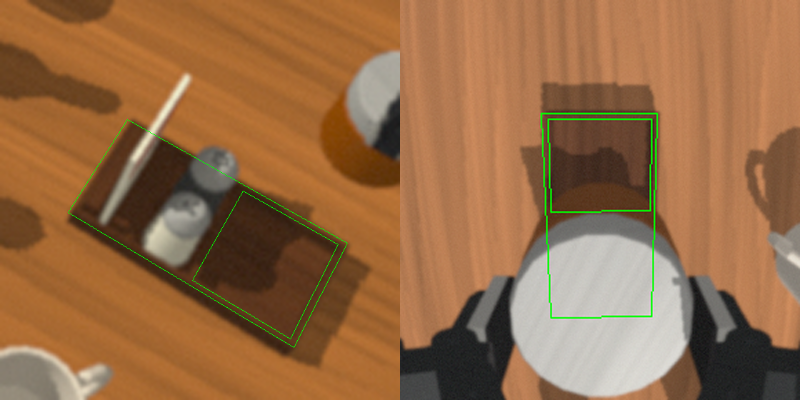

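The caddy outline fits in both views, with the empty well at (270,265) in the left crop. Lowering the jar.

Call:
jog_arm(moves=[50,0,0,10,0,50,0,0,20,0,50,0,0,20,0,50,0,0,20,0,50,0,0,20,0,50,0,0,20,0,50,0,0,20,0,50,0,0,20,0,50,0,0,20,0,50,0,0,12,0,50,0,0,8,0,50,0,0,6,0,50,0,0,5,0,50,0,0,4,0,50,0,0,3,0,50,0,0,3,0,50,0,0,0,0])

```text
time: 31.7
ee_pos: [0.4871, 0.373, 0.0335]
tcp_rot: [-2.266, -2.176, 0.0]
ft_force: [-0.2, 1.0, -2.3]
gripper_width: 0.0581
gripper_force: 65.3
```

Call:
jog_arm(moves=[50,0,0,2,0,50,0,0,2,0,50,0,0,1,0,50,0,0,1,0,50,0,0,0,0])

```text
time: 32.12
ee_pos: [0.4871, 0.3729, 0.0276]
tcp_rot: [-2.266, -2.176, 0.0]
ft_force: [-0.5, 0.3, -2.8]
gripper_width: 0.0586
gripper_force: 65.3
```

Call:
jog_arm(moves=[50,0,0,0.7,0,50,0,0,0.5,0,50,0,0,0,0])

```text
time: 32.37
ee_pos: [0.4872, 0.3731, 0.0271]
tcp_rot: [2.266, 2.176, 0.001]
ft_force: [-2.7, -1.4, 3.4]
gripper_width: 0.0582
gripper_force: 65.9
```

Call:
jog_arm(moves=[65,0,0,0,0,75,0,0,0,0,85,0,0,0,0,85,0,0,0,0,85,0,0,-8,0,85,0,0,-12,0,85,0,0,-20,0,85,0,0,-25,0,85,0,0,-30,0,85,0,0,-30,0,70,0,0,-30,0,60,0,0,-30,0,60,0,0,-30,0,60,0,0,-30,0,60,0,0,-30,0,60,0,0,0,7,60,0,0,0,7,60,0,0,0,7,60,0,0,0,7,60,0,0,0,7])

```text
time: 34.03
ee_pos: [0.4869, 0.3728, 0.303]
tcp_rot: [-2.819, -1.385, -0.002]
ft_force: [-0.7, -0.2, 0.2]
gripper_width: 0.0601
gripper_force: 0.0
```

Call:
jog_arm(moves=[60,0,0,0,7,60,0,0,0,7,60,0,0,0,7,60,0,0,0,7,60,0,0,0,7,60,0,0,0,7,60,0,0,0,7,60,0,0,0,7,60,0,0,0,7,60,0,0,0,0])

```text
time: 34.87
ee_pos: [0.487, 0.3728, 0.3029]
tcp_rot: [-3.127, 0.292, -0.001]
ft_force: [0.3, 0.4, -0.0]
gripper_width: 0.0601
gripper_force: 0.0
```

Run:
```python
from h import *
go(.46,-.2345,.30,-12)
for k in('scene','side'):
  im=save(k,k+'_p.png')
  for n in ['jar','salt','pepper','squeeze','oil','mill']: print(k,n,[(round(d['score'],2),np.round(d['xyz'],4).tolist()) for d in viewer.mark_of(n,k)[:2]])
```

```text
t 34.87 at [0.487  0.3728 0.3029] psi -10.7 tilt -1.0 tool d mm [ 86.1 601.8   2.5] turn 1.3 F [ 0.3  0.4 -0. ] w 60.1 j6 2.37
scene jar [(0.72, [0.4891, 0.3721, 0.0055]), (0.6, [0.4505, -0.2864, 0.0022])]
scene salt [(0.92, [0.5073, 0.3057, 0.0029])]
scene pepper [(0.57, [0.4616, 0.3057, 0.0072])]
scene squeeze [(0.87, [0.4499, -0.3413, 0.0074])]
scene oil [(0.68, [0.4566, -0.2349, 0.0018]), (0.59, [0.4529, 0.0194, 0.0026])]
scene mill [(0.93, [0.5888, 0.026, 0.0032])]
side jar [(0.79, [0.4831, 0.3749, 0.0074])]
side salt [(0.66, [0.5057, 0.305, 0.0031])]
side pepper [(0.96, [0.4616, 0.3045, 0.0061])]
side squeeze [(0.69, [0.4505, -0.3372, 0.0065]), (0.46, [0.4856, 0.3741, 0.0069])]
side oil [(0.88, [0.4529, 0.0155, 0.0]), (0.75, [0.4603, -0.2334, 0.0035])]
side mill [(0.97, [0.593, 0.0283, 0.0055])]
```

Call:
jog_arm(moves=[60,2.5,17,0,0,60,4.8,33.4,0,0,60,4.8,33.4,0,0,60,4.8,33.4,0,0,60,4.8,33.4,0,0,60,4.8,33.4,0,0,60,4.8,33.4,0,0,60,4.8,33.4,0,0,60,4.8,33.4,0,0,60,4.8,33.4,0,0,60,4.8,33.4,0,0,60,4.8,33.4,0,0,60,4.8,33.4,0,0,60,4.8,33.4,0,0,60,4.8,33.4,0,0,60,4.8,33.4,0,0,60,4.8,33.4,0,0,60,4.8,33.4,0,0,60,2,17,0,1.2,60,0,0,0,0])

```text
time: 37.23
ee_pos: [0.463, -0.2377, 0.301]
tcp_rot: [3.125, -0.322, -0.001]
ft_force: [0.9, 0.6, 0.4]
gripper_width: 0.06
gripper_force: 0.0
```

Run:
```python
from h import *
go(.4601,-.2347,.127,-12)
viewer.get_image('wrist')
for n in ['squeeze','oil']: print(n,[(round(d['score'],2),np.round(d['xyz'],4).tolist()) for d in viewer.mark_of(n,'wrist')[:2]])
```

```text
t 37.23 at [ 0.463  -0.2377  0.301 ] psi -11.8 tilt -1.0 tool d mm [ -3.3  -2.4 174. ] turn 0.2 F [0.9 0.6 0.4] w 60.0 j6 1.25
squeeze [(0.66, [0.4512, -0.3341, 0.0071])]
oil [(0.85, [0.4567, -0.2326, 0.0065]), (0.59, [0.4516, 0.0166, -0.0003])]
```

Call:
jog_arm(moves=[60,-3.3,-2.4,20,0,60,0,0,20,0,60,0,0,20,0,60,0,0,20,0,60,0,0,20,0,60,0,0,20,0,60,0,0,20,0,60,0,0,16,0,60,0,0,12,0,60,0,0,6,0,60,0,0,0,0,45,0,0,0,0,35,0,0,0,0,15,0,0,0,0,15,0,0,0,0,15,0,0,0,0,15,0,0,0,0,15,0,0,0,0,15,0,0,0,0])

```text
time: 38.97
ee_pos: [0.4618, -0.2321, 0.1289]
tcp_rot: [3.124, -0.315, 0.003]
ft_force: [-0.4, -1.3, 6.5]
gripper_width: 0.025
gripper_force: 59.2
```

Run:
```python
from h import *
go(.4601,-.2347,.127,-12)
```

```text
t 38.97 at [ 0.4618 -0.2321  0.1289] psi -11.5 tilt -1.0 tool d mm [-1.1  2.9  1.9] turn 0.5 F [-0.4 -1.3  6.5] w 25.0 j6 1.26
```

Call:
jog_arm(moves=[15,0,0,-5,0,15,0,0,-15,0,15,0,0,-20,0,15,0,0,-20,0,15,0,0,-20,0,15,0,0,-20,0,15,7,-10,0,0,15,14,-20,0,0,15,15.6,-22.4,0,0,15,15.6,-22.4,0,0,15,15.6,-22.4,0,0,15,15.6,-22.4,0,0,15,15.6,-22.4,0,0,15,15.6,-22.4,0,0,15,15.6,-22.4,0,0,15,15.6,-22.4,0,0,15,0,0,0,0,15,0,0,0,0])

```text
time: 40.47
ee_pos: [0.6463, -0.0541, 0.2257]
tcp_rot: [-3.126, 0.312, 0.004]
ft_force: [-0.2, -1.1, -4.4]
gripper_width: 0.0247
gripper_force: 60.4
```

Run:
```python
from h import *
go(.662,.012,.1275,-12)
```

```text
t 40.47 at [ 0.6463 -0.0541  0.2257] psi -11.4 tilt -1.0 tool d mm [  2.6 -67.9  98.2] turn 0.6 F [-0.2 -1.1 -4.4] w 24.7 j6 1.65
```

Call:
jog_arm(moves=[15,0.6,-15,0,0,15,0.6,-15,0,0,15,0.6,-15,0,0,15,0.6,-15,0,0,15,0.2,-8,0,0,15,0,0,10,0.5,15,0,0,15,0,15,0,0,15,0,15,0,0,15,0,15,0,0,15,0,15,0,0,12,0,15,0,0,7,0,15,0,0,4,0,15,0,0,0,0])

```text
time: 41.63
ee_pos: [0.6618, 0.0104, 0.1336]
tcp_rot: [3.124, -0.329, -0.002]
ft_force: [-0.5, 0.1, -4.1]
gripper_width: 0.0248
gripper_force: 60.4
```

Run:
```python
from h import *
go(.662,.012,.1275,-12)
viewer.get_image('side')
for n in ['oil','mill']: print(n,[(round(d['score'],2),np.round(d['xyz'],4).tolist()) for d in viewer.mark_of(n,'side')[:2]])
```

```text
t 41.63 at [0.6618 0.0104 0.1336] psi -12.0 tilt -1.0 tool d mm [-0.2 -1.6  6.1] turn -0.0 F [-0.5  0.1 -4.1] w 24.8 j6 1.76
oil [(0.95, [0.6604, 0.009, 0.0103]), (0.61, [0.4518, 0.0153, -0.0037])]
mill [(0.88, [0.5917, 0.0283, 0.0071])]
```

Call:
jog_arm(moves=[15,0,-1.6,2,0,15,0,0,2,0,15,0,0,1,0,15,0,0,0.7,0,15,0,0,0,0])

```text
time: 42.2
ee_pos: [0.6623, 0.012, 0.1286]
tcp_rot: [-3.124, 0.329, 0.0]
ft_force: [0.3, -0.2, -4.4]
gripper_width: 0.0247
gripper_force: 60.5
```

Call:
jog_arm(moves=[15,0,0,0.7,0,15,0,0,0.7,0,15,0,0,0,0])

```text
time: 42.45
ee_pos: [0.6626, 0.012, 0.1279]
tcp_rot: [3.124, -0.329, 0.001]
ft_force: [-0.4, -0.3, 0.5]
gripper_width: 0.0247
gripper_force: 61.0
```

Call:
jog_arm(moves=[15,0,0,0.5,0,15,0,0,0,0,35,0,0,0,0,50,0,0,0,0,55,0,0,0,0,55,0,0,0,0,55,0,0,-8,0,55,0,0,-15,0,55,0,0,-25,0,55,0,0,-25,0,60,0,0,-25,0,60,0,0,-25,0,60,0,0,-25,0,60,0,0,-25,0,60,0,0,0,-6.9,60,0,0,0,-6.9,60,0,0,0,-6.9,60,0,0,0,-6.9,60,0,0,0,-6.9,60,0,0,0,-6.9])

```text
time: 44.12
ee_pos: [0.6623, 0.012, 0.3017]
tcp_rot: [3.036, 0.806, 0.002]
ft_force: [0.0, 0.6, 0.8]
gripper_width: 0.06
gripper_force: 0.0
```

Call:
jog_arm(moves=[60,0,0,0,-6.9,60,0,0,0,-6.9,60,0,0,0,-6.9,60,0,0,0,-6.9,60,0,0,0,-6.9,60,0,0,0,-6.9,60,0,0,0,-6.9,60,0,0,0,0])

```text
time: 44.78
ee_pos: [0.6623, 0.012, 0.3016]
tcp_rot: [2.44, 1.977, 0.002]
ft_force: [-1.2, 0.0, -0.5]
gripper_width: 0.0601
gripper_force: 0.0
```

Run:
```python
from h import *
go(.4513,-.3378,.30,77.7)
for k in('side','scene'):
  viewer.get_image(k)
  for n in ['oil','mill','squeeze']: print(n,[(round(d['score'],2),np.round(d['xyz'],4).tolist()) for d in viewer.mark_of(n,k)[:2]])
```

```text
t 44.78 at [0.6623 0.012  0.3016] psi 78.0 tilt -1.0 tool d mm [-386.  -133.9    1.3] turn 0.3 F [-1.2  0.  -0.5] w 60.1 j6 0.19
oil [(0.88, [0.4531, 0.0198, 0.0014]), (0.72, [0.66, 0.0093, 0.0066])]
mill [(0.89, [0.5921, 0.0297, 0.0078])]
squeeze [(0.91, [0.4553, -0.3381, 0.0079]), (0.22, [0.6643, 0.0097, 0.0055])]
oil [(0.77, [0.4528, 0.019, 0.004]), (0.57, [0.6596, 0.0094, 0.007])]
mill [(0.57, [0.5909, 0.0233, 0.0031])]
squeeze [(0.76, [0.4479, -0.3424, 0.0033])]
```

Call:
jog_arm(moves=[60,-15,-5,0,0.3,60,-29,-10,0,0,60,-29,-10,0,0,60,-29,-10,0,0,60,-29,-10,0,0,60,-29,-10,0,0,60,-29,-10,0,0,60,-29,-10,0,0,60,-29,-10,0,0,60,-29,-10,0,0,60,-29,-10,0,0,60,-29,-10,0,0,60,-29,-10,0,0,60,-23,-9,0,0,60,0,0,0,0,60,0,0,0,0])

```text
time: 46.52
ee_pos: [0.4462, -0.3365, 0.2999]
tcp_rot: [-2.455, -1.96, 0.0]
ft_force: [0.6, 0.7, 0.0]
gripper_width: 0.0599
gripper_force: 0.0
```

Run:
```python
from h import *
go(.4513,-.3378,.122,77.7)
```

```text
t 46.52 at [ 0.4462 -0.3365  0.2999] psi 77.2 tilt -1.0 tool d mm [ -0.2   5.3 177.9] turn -0.5 F [0.6 0.7 0. ] w 59.9 j6 -0.47
```

Call:
jog_arm(moves=[60,0,5.3,20,-0.5,60,0,0,20,0,60,0,0,20,0,60,0,0,20,0,60,0,0,20,0,60,0,0,20,0,60,0,0,20,0,60,0,0,17,0,60,0,0,11,0,60,0,0,6,0,60,0,0,0,0,45,0,0,0,0,40,0,0,0,0,20,0,0,0,0,20,0,0,0,0,20,0,0,0,0,20,0,0,0,0,20,0,0,0,0,20,0,0,0,0])

```text
time: 48.1
ee_pos: [0.4529, -0.337, 0.1275]
tcp_rot: [2.442, 1.973, 0.001]
ft_force: [-1.6, 0.8, 7.7]
gripper_width: 0.0315
gripper_force: 59.6
```

Run:
```python
from h import *
go(.4513,-.3378,.1254,77.7)
```

```text
t 48.1 at [ 0.4529 -0.337   0.1275] psi 77.9 tilt -1.0 tool d mm [-1.1 -1.4  2.1] turn 0.2 F [-1.6  0.8  7.7] w 31.5 j6 -0.47
```

Call:
jog_arm(moves=[20,0,0,-8,0,20,0,0,-17,0,20,0,0,-20,0,20,0,0,-20,0,20,0,0,-15,0,20,10,2,0,0,20,20,4,0,0,20,26,5,0,0,20,26,5,0,0,20,26,5,0,0,20,26,5,0,0,20,26,5,0,0,20,26,5,0,0,20,26,5,0,0,20,26,5,0,0,20,26,5,0,0,20,26,5,0,0,20,15,4,0,0,20,0,0,0,0,20,0,0,0,0])

```text
time: 49.77
ee_pos: [0.5751, -0.0498, 0.2048]
tcp_rot: [-2.441, -1.976, 0.002]
ft_force: [-0.9, -0.6, -2.8]
gripper_width: 0.0313
gripper_force: 60.3
```

Run:
```python
from h import *
go(.5792,-.0419,.1265,77.7)
```

```text
t 49.77 at [ 0.5751 -0.0498  0.2048] psi 78.0 tilt -1.0 tool d mm [ 8.6  2.5 78.3] turn 0.3 F [-0.9 -0.6 -2.8] w 31.3 j6 0.08
```

Call:
jog_arm(moves=[20,4.5,1.2,0,0.3,20,4.1,1.3,0,0,20,0,0,10,0,20,0,0,15,0,20,0,0,15,0,20,0,0,15,0,20,0,0,10,0,20,0,0,5,0,20,0,0,3,0,20,0,0,2,0,20,0,0,0,0,20,0,0,0,0])

```text
time: 50.77
ee_pos: [0.5798, -0.0431, 0.1315]
tcp_rot: [2.448, 1.968, 0.001]
ft_force: [-0.3, -0.5, -3.7]
gripper_width: 0.0312
gripper_force: 60.2
```

Run:
```python
from h import *
go(.5792,-.0419,.1265,77.7)
```

```text
t 50.77 at [ 0.5798 -0.0431  0.1315] psi 77.6 tilt -1.0 tool d mm [ 1.1 -0.8  5. ] turn -0.1 F [-0.3 -0.5 -3.7] w 31.2 j6 0.1
```

Call:
jog_arm(moves=[20,1,-0.8,2,0,20,0,0,1.5,0,20,0,0,1,0,20,0,0,0.7,0,20,0,0,0,0])

```text
time: 51.18
ee_pos: [0.5792, -0.0419, 0.1265]
tcp_rot: [2.448, 1.968, 0.001]
ft_force: [-1.7, 0.7, 3.3]
gripper_width: 0.0313
gripper_force: 61.1
```

Contact. Release and rise clear.

Call:
jog_arm(moves=[35,0,0,0,0,50,0,0,0,0,60,0,0,0,0,60,0,0,0,0,60,0,0,-8,0,60,0,0,-15,0,60,0,0,-25,0,60,0,0,-25,0,60,0,0,-25,0,60,0,0,-25,0,60,0,0,-25,0,60,0,0,-25,0,60,-25,0,0,0,60,-25,0,0,0,60,-25,0,0,0,60,-25,0,0,0,60,-25,0,0,0,60,-25,0,0,0,60,0,0,0,0,60,0,0,0,0])

```text
time: 52.85
ee_pos: [0.5464, -0.1894, 0.3002]
tcp_rot: [2.45, 1.965, 0.001]
ft_force: [-0.1, 0.2, -0.2]
gripper_width: 0.0598
gripper_force: 0.0
```

Run:
```python
from h import *
o=[]
for k,(v,u) in(('scene',(150,200)),('side',(130,150))):
  save(k,k+'_f.png'); o.append(cv2.resize(cv2.imread(f'pics/{k}_f.png')[v:v+190,u:u+265],(400,287),interpolation=2))
  for n in ['jar','oil','mill','squeeze','salt','pepper']: print(n,[(round(d['score'],2),np.round(d['xyz'],4).tolist()) for d in viewer.mark_of(n,k)[:2]])
cv2.imwrite('pics/c11.png',np.hstack(o))
go(.5792,-.0419,.1265,77.7)
```

```text
jar [(0.68, [0.4869, 0.3695, 0.0031])]
oil [(0.88, [0.6592, 0.011, 0.0023]), (0.57, [0.4524, 0.0173, 0.0015])]
mill [(0.95, [0.5876, 0.0269, 0.0035])]
squeeze [(0.69, [0.5771, -0.0455, 0.0061])]
salt []
pepper [(0.88, [0.4579, 0.3037, 0.0072])]
jar [(0.7, [0.4837, 0.375, 0.0076])]
oil [(0.84, [0.451, 0.0158, 0.0005]), (0.71, [0.6616, 0.0091, 0.0071])]
mill [(0.89, [0.592, 0.0265, 0.0068])]
squeeze [(0.72, [0.5761, -0.0432, 0.0078])]
salt [(0.66, [0.5042, 0.3048, 0.0033])]
pepper [(0.8, [0.4602, 0.3042, 0.0083])]
t 53.55 at [ 0.5467 -0.1884  0.2987] psi 77.6 tilt -1.0 tool d mm [150.    0.3 172.2] turn -0.1 F [-0.   1.   0.6] w 60.1 j6 -0.16
```

View pics/c11.png

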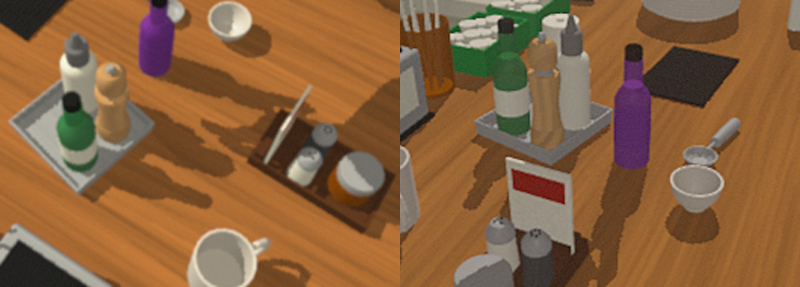

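The final view shows the squeeze at (78,80), the oil at (76,130) and the mill at (112,100), all upright in the rack. The jar sits in the caddy well at (357,178), with the salt and pepper in place.

```bash
python3 -c "
from h import *
print(job.hand_in())"
```

```text
the job is handed in; nothing more can be done
None
```

The job is handed in: the jar stands in the caddy's empty well, the squeeze bottle and green oil are back on their spots in the rack to within about 3 mm, and the mill, salt, pepper and purple bottle were left untouched.

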